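# Bolt down a sealed case lid

### The job

Press the sprung lid of the grey steel case down on its seal and slide the barrel bolt on the lid across, through the hole of the keeper beside the case, until it is fully home, so that the bolt holds the lid down when you let go. The keeper sits at a height of its own, so feel for the hole and do not ram or force the bolt or the hand against the keeper; leave the other things alone.

Things in the scene. Friction and masses are not known exactly. Their poses are not given: they have to be found in the camera images.
- case: Grey steel case fixed on the bench, 200 (x) x 240 (y) x 90 mm high; origin under its centre, front to its own -x, z up. Its sheet lid is hinged on the far side, along y at x = +104, z = 100 mm, and reaches to x = -111 and y = +-126 mm; at rest its front edge is about 0.13 m high. A barrel bolt on the lid near the front edge slides to the case's own -y, where the keeper stands.
- lid (a joint): Lid angle (rad). 0: at rest, sprung up, leaning open by 0.13; grows as the lid is pressed down; 0.13: hard stop. The bolt lies 180 mm from the hinge: 0.01 rad lowers it 1.8 mm. The seal pushes back with about 0.4 N per mm of lowering at the bolt (23 mm and 9 N at the stop) and lifts the lid again when released.
- bolt (a joint): Bolt travel (m) along the case's -y: starts at 0 to 0.006, fully home (stop) at 0.036. It stays where it is left and slides with 2 N of friction, more when it rubs in the keeper. The nose meets the keeper's face at 0.011, is through its 8 mm plate at 0.019 and stands 17 mm beyond it when home.
- bolt_knob (a point): Centre of the top of the bolt's dark upright knob, a rectangular tab 15 mm (x) x 12 mm (y) and 46 mm tall, its top 65 mm above the lid's underside; -y is the sliding direction, z up along the knob. The guide straps on the lid reach to 39 mm below the knob's top, so its upper 35 mm are free all round.
- bolt_tip (a point): Centre of the flat nose of the bolt, a 12 mm steel rod cut square, without a taper; 49 mm below the knob's top and 94.8 mm ahead of it along -y. Axes as the bolt's.
- keeper: Steel bracket fixed on the bench at the case's -y side, origin on the bench, axes as the case's. It holds an upright plate, 34 (x) x 8 (y +-4 mm) x 71 mm, with a hole 18 wide x 14 mm high at x = 0 (1 mm play above and below the rod). The plate is clamped in slots: the hole's centre is 5 to 21 mm below the rod's axis at rest (not reported), the plate's top 29 mm above it. Load limit 15 N.
- multimeter: Yellow and black multimeter lying on the bench, 142 x 70 x 44 mm, origin under its centre. A bystander.
- tape_measure: Yellow tape measure standing on the bench, 38 x 78 x 64 mm, origin under its centre. A bystander.
- coupling_3: Dark grey pipe coupling standing on end, 52 mm across, 50 mm high, origin under its centre. A bystander.

How it is judged:
By the outcome, as a careful person would: the job done as asked, in the order asked, and still so for the second after the job is handed in, with the robot touching nothing.
It also fails if it takes over 58 s, if anything falls off the work surface, if the arm or the gripper's body presses on something with over 40 N, if the wrist force passes 120 N, or if a joint passes its speed limit or range.

### The arm

A 6-joint arm with a two-finger parallel gripper is mounted at the origin on a cart in front of the work surface, level with it; the furniture and walls round the work are solid. World frame = base frame: x ahead of the robot, y to its left, z up, the work surface at z = 0. Lengths are in m, angles in degrees, forces in N, time in s.
With the tool pointing down it reaches from about 0.35 to 0.875 m from the base axis. Payload 4.2 kg.
Tool frame: the origin (TCP) lies between the finger pads; the fingertips stand 8 mm ahead of it and the grasp point (between the pads) lies 11 mm behind it; z points along the fingers, y is the line along which they close (so a half turn about z gives the same grasp; the last joint's range is limited). The gripper opens to 87 mm and grips with 3 to 60 N. Pads are 19 mm wide; open, the fingers measure 117 mm over their backs; the gripper's body (75 mm by 190 mm) begins 51 mm behind the grasp point.
Start: joints at [-58.465, 22.042, 0.453, 0, -68.411, -14.817], TCP at [0.18, -0.599, 0.231] pointing down, gripper open.
Joint ranges: [-179.83, 179.83], [-69.29, 118.12], [-61.27, 80.66], [-181.25, 117.63], [-171.15, -9.14], [-177.46, 177.46]. Speed limits (degrees/s): [159.86, 159.86, 180, 180, 180, 180].

### API

Orientations are given as a 3x3 rotation matrix whose columns are the frame's x, y, z axes.
In Python, from station import sense, capture, camera_model, finish_job, find_in gives the robot as it stands. The module is installed in compiled form; this text tells all that it offers.
- The arm moves only by the tool arm_command, never from a script. Its argument "motion" is a list of rows, each a list of 7 numbers: the finger opening in mm, from 0 to 87, then the shift along the tool's x, y, z in mm, then the turn, a rotation vector about the tool's x, y, z in rad. In form: [[jaw, dx, dy, dz, rx, ry, rz], ...]. A call has 1 to 8 rows; each row shifts and turns the commanded pose from where the row before left it, along the tool's axes as they then stand; what a row does not reach is not made up. A row lasts 1/10 s, in which the tool goes at most 50 mm and 8.59 degrees, less where a joint would pass 70% of its speed; a pose out of reach is approached as far as the arm can. A call with a gripper value outside its range is refused whole. The fingers move at their own pace and stop on an object; the grip force is fixed at half the most. Time passes only in rows, so rows that do not move let the fingers close. It gives the time, the measured TCP pose, the force, the opening and the grip force at its end, in the units of the state.
- sense(): the state, without advancing time (a new reading comes with each control period).
- capture(name): name is "scene" or "side" or "wrist"; returns the picture (420x560x3 uint8, red, green, blue); there is no depth.
- camera_model(name): a dict with "fx", "fy", "cx", "cy" (pixels), "R" (3x3) and "t" (3): a world point X has camera coordinates R X + t. Camera axes: x right, y down, z forward; pixel columns grow to the right and rows downward; lengths in m; the calibration is good to about 2 mm. The wrist camera is an equidistant fisheye: a pixel r from the principal point sees the ray r / f radians off the axis. A picture is of the moment at which its call begins: read the wrist's pose just before it. camera_model takes no time and is no camera call; for the wrist camera it gives the pose at the moment of the call.
- finish_job(): hands the job in; it is judged then, once.
Trained networks look in the newest picture that a camera, given by its name, has taken for a name from the list of things; names that differ only in an ending like _2 or _b are one class to them, and where a whole thing is asked for, a point or a joint stands for the part that bears it (a point fixed in the world has none). Each returns a list of dicts, best first, with "p" (0 to 1); they miss things now and then, are a little off and sometimes report something else, mostly with a low value. They report only what shows in the picture. A call takes as long as a camera call.
- find_in(target, camera): "location" ([row, column] in pixels, amid what is visible of it).
The state is a dict: "time_s": time; "joints": joint angles; "joint_velocities": joint speeds; "effort": joint torques, N m; "tcp_pos": TCP position; "ee_rot": TCP orientation; "wrist_force": force on the tool from outside, world axes, zero at the start; "moment": the same for the moment, N m; "gripper_width": opening from 0.0 (shut) to 1.0 (fully open); "gripper_force": force on a finger pad.
Only numpy, scipy, OpenCV 4.12 (cv2) and the standard library are available. Lean on these libraries where they do the work, as an engineer would, in place of code of your own. Each camera call takes 0.05 s, during which the arm holds its last target. There are 200 camera calls.

## Working session

There is one attempt and no reset: what is moved stays moved. The work goes in short steps, Python scripts to look and compute and a tool call to move; the robot and the scene stay as the last step left them, time stands still between calls to the robot, and variables do not carry over. Pictures are saved under pics/ and viewed, at most 10 in all, crops included, and the job is handed in when it is done.

Besides the shell and the picture viewer there is one more tool, called as name(argument=value, ...), one argument or row to a line, values as JSON. arm_command: Moves the arm, as the interface text tells. Its arguments: {"type":"object","properties":{"motion":{"type":"array"}},"required":["motion"]}

```bash
mkdir -p pics; cat > h.py <<'E'
import numpy as np, cv2
from station import *
def save(c,n):
    im=capture(c); cv2.imwrite(f'pics/{n}.png',im[:,:,::-1]); return im
def ray(m,px):  # px row,col
    r,c=px; return m['R'].T@np.array([(c-m['cx'])/m['fx'],(r-m['cy'])/m['fy'],1.])
def cen(m): return -m['R'].T@m['t']
def tri(ms,pxs):
    A=np.zeros((3,3));b=np.zeros(3)
    for m,p in zip(ms,pxs):
        d=ray(m,p);d/=np.linalg.norm(d);P=np.eye(3)-np.outer(d,d);A+=P;b+=P@cen(m)
    x=np.linalg.solve(A,b); return x,[np.linalg.norm((np.eye(3)-np.outer(d:=ray(m,p)/np.linalg.norm(ray(m,p)),d))@(x-cen(m))) for m,p in zip(ms,pxs)]
def proj(m,X):
    q=m['R']@np.array(X)+m['t']; return np.array([m['fy']*q[1]/q[2]+m['cy'],m['fx']*q[0]/q[2]+m['cx']])
E
python3 - <<'E'
from h import *
np.set_printoptions(precision=4,suppress=True)
s=sense();print(s['tcp_pos'],s['ee_rot'],s['wrist_force'])
a=save('scene','scene');b=save('side','side')
cv2.imwrite('pics/s2.png',cv2.resize(np.vstack([a,b])[:,:,::-1],None,fx=.714,fy=.714))
M={c:camera_model(c) for c in('scene','side')}
for c in M: print(c,M[c]['fx'],cen(M[c]))
for t in['case','bolt_knob','bolt_tip','keeper','multimeter','tape_measure','coupling_3']:
    L=[]
    for c in M:
        f=find_in(t,c);print(t,c,[(round(x['p'],2),np.round(x['location'],1)) for x in f[:3]]);L.append(f[0]['location'] if f else None)
    if all(l is not None for l in L): print(tri([M[c] for c in M],L))
E
```

```text
[ 0.1797 -0.598   0.2294] [[-0.9578 -0.2875 -0.0008]
 [-0.2875  0.9578  0.0021]
 [ 0.0001  0.0022 -1.    ]] [ 0.1246 -0.5721 -0.0638]
scene 542.7792359334549 [-0.4     0.5637  1.0353]
side 405.1935576238775 [0.187  0.9795 0.6678]
case scene [(0.68, array([230.4, 226.3]))]
case side [(0.79, array([252.3, 248.3])), (0.62, array([197.4, 301. ]))]
(array([0.6696, 0.0891, 0.0537]), [np.float64(0.0007214682298649238), np.float64(0.0007214682298648234)])
bolt_knob scene [(0.51, array([215.7, 247.1]))]
bolt_knob side [(0.7, array([221.3, 277.3]))]
(array([0.5857, 0.0654, 0.1575]), [np.float64(0.0023528197689692398), np.float64(0.002352819768969384)])
bolt_tip scene [(0.68, array([214.1, 249.2]))]
bolt_tip side [(0.48, array([222. , 277.9]))]
(array([0.5892, 0.0569, 0.1535]), [np.float64(0.0005500745338513588), np.float64(0.0005500745338515876)])
keeper scene [(0.71, array([236.4, 284.2])), (0.37, array([184.3, 357.3]))]
keeper side [(0.57, array([214.3, 298.3])), (0.5, array([201.4, 298.6]))]
(array([ 0.5352, -0.0106,  0.1283]), [np.float64(0.030042618539886115), np.float64(0.030042618539886143)])
multimeter scene [(0.55, array([206.6, 377.1]))]
multimeter side []
tape_measure scene [(0.58, array([312.7, 137.1]))]
tape_measure side [(0.74, array([345.9, 245.8]))]
(array([0.5191, 0.4018, 0.0322]), [np.float64(0.0012935923371532058), np.float64(0.0012935923371532488)])
coupling_3 scene [(0.66, array([232.6, 224.9])), (0.56, array([187.3, 357.1]))]
coupling_3 side [(0.5, array([202.6, 300.7]))]
(array([0.4612, 0.1886, 0.2689]), [np.float64(0.02196813566997231), np.float64(0.02196813566997218)])
```

View pics/scene.png

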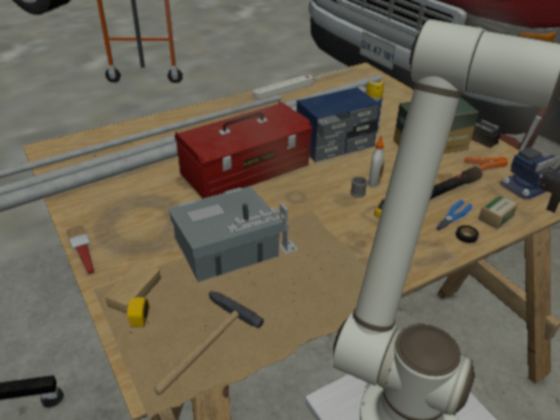

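View pics/side.png

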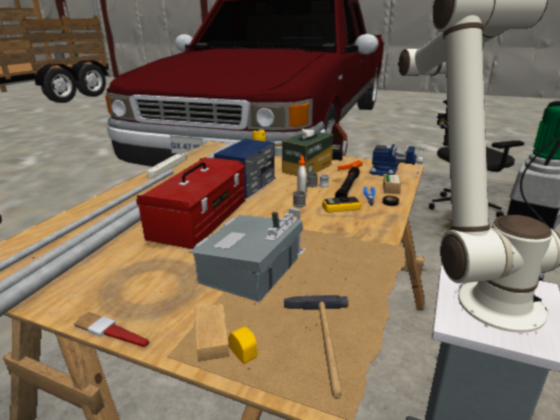

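The case (grey) sits near scene (230,226), with the knob at about scene (211,246) and side (217,276). The keeper is on its right at scene (240,285). I'll zoom in.

```bash
python3 - <<'E'
import cv2,numpy as np
a=cv2.imread('pics/scene.png')[180:280,160:310];b=cv2.imread('pics/side.png')[195:300,185:315]
a=cv2.resize(a,None,fx=5,fy=5,interpolation=2)
b=cv2.resize(b,None,fx=5,fy=5,interpolation=2)
cv2.imwrite('pics/ca.png',a);cv2.imwrite('pics/cb.png',b)
E
```

```text
(no output)
```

View pics/ca.png

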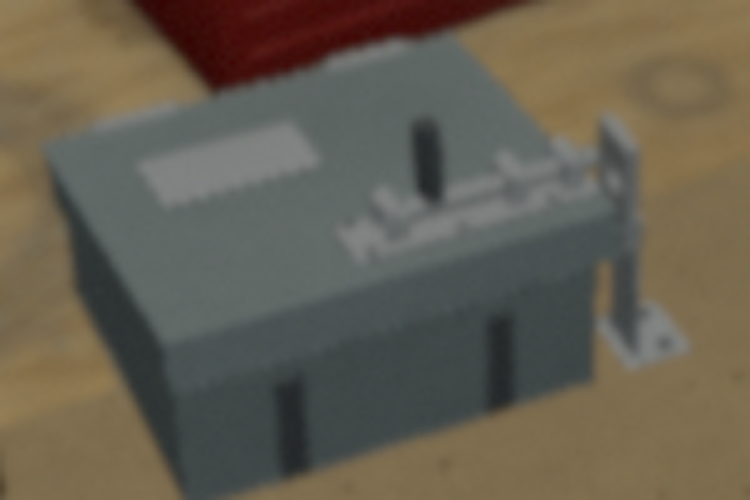

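View pics/cb.png

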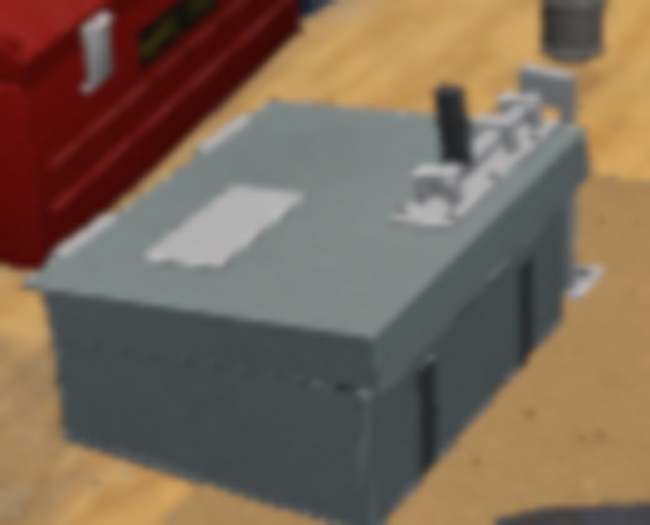

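The crops show the knob top at scene (205,245) and side (213,275), the bolt pointing right at the keeper, and lid corners that I can triangulate.

```bash
python3 - <<'E'
from h import *
np.set_printoptions(precision=4,suppress=True)
M=[camera_model(c) for c in('scene','side')]
P={}
for n,a,b in[('knobtop',(205,245.2),(213.2,275)),('FL',(249,193),(263,259.4)),('BL',(209,169.6),(252,191)),('FR',(222,282.4),(220.5,301.6)),('BR',(187.6,251),(215,240)),('knobbase',(219.5,246.5),(227,276.5)),('keepertopR',(207.5,287),(209.5,300)),('keepertopL',(203.2,280.5),(208.3,289.5))]:
    P[n],e=tri(M,[a,b]);print(n,P[n],np.round(e[0],4))
for a,b in[('FL','FR'),('BL','BR'),('FL','BL'),('FR','BR')]:
    d=P[b]-P[a];print(a,b,np.linalg.norm(d),np.degrees(np.arctan2(d[1],d[0])))
E
```

```text
knobtop [0.5936 0.0656 0.1838] 0.0005
FL [0.5654 0.2282 0.1264] 0.0001
BL [0.7812 0.2086 0.098 ] 0.0004
FR [ 0.5455 -0.0182  0.1296] 0.0008
BR [ 0.7621 -0.0394  0.0987] 0.001
knobbase [0.5892 0.0654 0.1405] 0.0009
keepertopR [ 0.5609 -0.0415  0.1552] 0.0021
keepertopL [ 0.5924 -0.0397  0.1522] 0.0002
FL FR 0.24728252728553474 -94.61464018796674
BL BR 0.24870365092301466 -94.40863352405137
FL BL 0.2185666625901054 -5.194100913872229
FR BR 0.21982356461997568 -5.570819137089197
```

arm_command(
  motion=[
    [45, -15, 13, -1, 0, 0, 0],
    [45, -30, 26, -1, 0, 0, 0],
    [45, -30, 26, -1, 0, 0, 0],
    [45, -30, 26, -1, 0, 0, 0],
    [45, -30, 26, -1, 0, 0, 0],
    [45, -30, 26, -1, 0, 0, 0],
    [45, -30, 26, -1, 0, 0, 0],
    [45, -30, 26, -1, 0, 0, 0],
  ],
)

```text
time_s: 1.6
tcp_pos: [0.3399, -0.3457, 0.2389]
ee_rot: [[-0.958, -0.288, 0.001], [-0.288, 0.958, -0.0], [-0.001, -0.001, -1.0]]
wrist_force: [-0.4, 0.3, 0.2]
gripper_width: 0.522
gripper_force: 0.0
```

arm_command(
  motion=[
    [45, -30, 26, -1, 0, 0, 0],
    [45, -30, 26, -1, 0, 0, 0],
    [45, -30, 26, -1, 0, 0, 0],
    [45, -30, 26, -1, 0, 0, 0],
    [45, -30, 26, -1, 0, 0, 0],
    [45, -30, 26, -1, 0, 0, 0],
    [45, -30, 26, -1, 0, 0, 0],
    [45, -30, 26, -1, 0, 0, 0],
  ],
)

```text
time_s: 2.4
tcp_pos: [0.5099, -0.0772, 0.2469]
ee_rot: [[-0.958, -0.288, 0.001], [-0.288, 0.958, 0.0], [-0.001, -0.0, -1.0]]
wrist_force: [0.6, -0.7, -0.1]
gripper_width: 0.519
gripper_force: 0.0
```

arm_command(
  motion=[
    [45, -30, 26, -1, 0, 0, 0],
    [45, -30, 26, -1, 0, 0, 0],
    [45, -30, 26, -1, 0, 0, 0],
    [45, -20, 17, -1, 0, 0, 0],
    [45, 0, 0, 0, 0, 0, 0.126],
    [45, 0, 0, 0, 0, 0, 0.126],
    [45, 0, 0, 0, 0, 0, 0.126],
    [45, 0, 0, 0, 0, 0.13, 0],
  ],
)

```text
time_s: 3.2
tcp_pos: [0.5834, 0.0438, 0.2511]
ee_rot: [[-0.987, 0.086, -0.134], [0.086, 0.996, 0.011], [0.135, -0.001, -0.991]]
wrist_force: [-0.2, 0.6, -0.1]
gripper_width: 0.518
gripper_force: 0.0
```

```bash
python3 - <<'E'
from h import *
np.set_printoptions(precision=4,suppress=True)
s=sense();print(s['time_s'],s['tcp_pos'],s['ee_rot'],s['wrist_force'],s['joints'])
m=camera_model('wrist');print(m);save('wrist','w1')
for t in['bolt_knob','bolt_tip','keeper']:print(t,find_in(t,'wrist')[:2])
def fp(X):
    q=m['R']@np.array(X)+m['t'];th=np.arctan2(np.hypot(q[0],q[1]),q[2]);u=q[:2]/np.hypot(q[0],q[1])
    return m['cy']+m['fy']*th*u[1],m['cx']+m['fx']*th*u[0]
print(fp([.595,.0655,.186]),fp([.5936,.0656,.1838]))
E
```

```text
3.2 [0.5834 0.0438 0.2511] [[-0.9872  0.0862 -0.1343]
 [ 0.0855  0.9963  0.0108]
 [ 0.1347 -0.0008 -0.9909]] [-0.2211  0.6261 -0.0581] [  18.52     21.3826    3.2038   -3.0896  -78.9622 -112.6864]
{'fx': 325.19226210127806, 'fy': 325.19226210127806, 'cx': 277.4455248749911, 'cy': 212.4954493757947, 'R': array([[ 0.0866,  0.9962, -0.0011],
       [ 0.9884, -0.0858,  0.1251],
       [ 0.1246, -0.0119, -0.9921]]), 't': array([-0.0938, -0.5755,  0.3435])}
bolt_knob [{'location': [232.9, 287.1], 'p': 0.62}]
bolt_tip [{'location': [230.9, 288.5], 'p': 0.95}]
keeper [{'location': [217.8, 190.3], 'p': 0.86}]
(np.float64(254.45090275965714), np.float64(309.02592835124676)) (np.float64(251.8256396830933), np.float64(308.75195914895266))
```

View pics/w1.png

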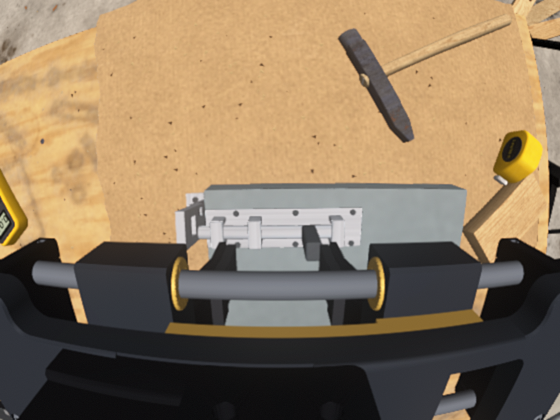

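The wrist view shows the knob from about (227,308) at its base to (257,315) at its top, the bolt running left, and the keeper plate at (225,183). I'll zoom in for exact knob and keeper pixels.

```bash
python3 - <<'E'
import cv2
a=cv2.imread('pics/w1.png')[180:270,170:330];cv2.imwrite('pics/cw.png',cv2.resize(a,None,fx=5,fy=5,interpolation=2))
E
```

```text
(no output)
```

View pics/cw.png

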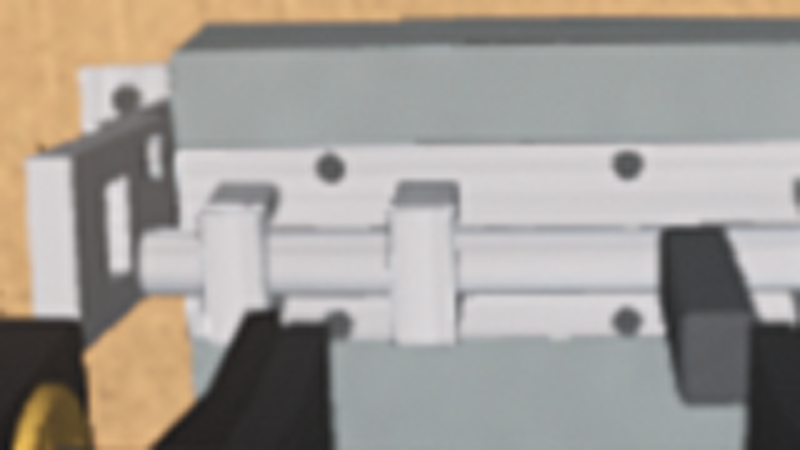

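The knob's top face is centred at about (251.6,313), so the top is near (0.593, 0.0685, 0.186). Next is the lateral shift, then down along the knob.

arm_command(
  motion=[
    [45, -8, 13, 0, 0, 0, 0],
    [45, -8, 12.5, 0, 0, 0, 0],
    [45, 0, 0, 20, 0, 0, 0],
    [45, 0, 0, 20, 0, 0, 0],
    [45, 0, 0, 20, 0, 0, 0],
    [45, 0, 0, 14, 0, 0, 0],
    [45, 0, 0, 8, 0, 0, 0],
    [45, 0, 0, 0, 0, 0, 0],
  ],
)

```text
time_s: 4.2
tcp_pos: [0.5943, 0.0694, 0.1663]
ee_rot: [[-0.988, 0.085, -0.131], [0.085, 0.996, 0.011], [0.131, -0.001, -0.991]]
wrist_force: [-0.4, -0.0, 0.6]
gripper_width: 0.519
gripper_force: 0.0
```

```bash
python3 - <<'E'
from h import *
w=save('wrist','w2');s=save('side','d2')
a=cv2.resize(w[150:300,150:350],None,fx=4,fy=4,interpolation=2)[:,:,::-1]
b=cv2.resize(s[160:260,225:325],None,fx=6,fy=6,interpolation=2)[:,:,::-1]
cv2.imwrite('pics/c2.png',cv2.resize(np.hstack([a,b]),(800,343)))
print(sense()['wrist_force'])
E
```

```text
[ 0.59320261 -0.31360599  1.18640278]
```

View pics/c2.png

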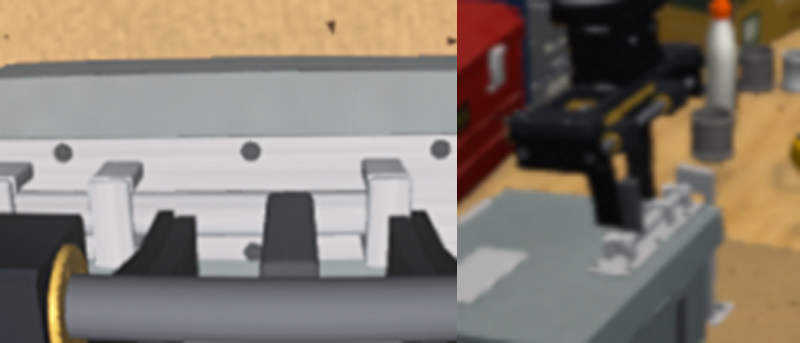

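The knob is centred between the fingers. I'll correct x slightly and close.

arm_command(
  motion=[
    [45, 3, 0, 0, 0, 0, 0],
    [20, 0, 0, 0, 0, 0, 0],
    [0, 0, 0, 0, 0, 0, 0],
    [0, 0, 0, 0, 0, 0, 0],
    [0, 0, 0, 0, 0, 0, 0],
    [0, 0, 0, 0, 0, 0, 0],
    [0, 0, 0, 0, 0, 0, 0],
  ],
)

```text
time_s: 5.0
tcp_pos: [0.5917, 0.069, 0.1675]
ee_rot: [[-0.988, 0.086, -0.129], [0.085, 0.996, 0.011], [0.13, 0.0, -0.992]]
wrist_force: [-0.3, -0.2, 0.8]
gripper_width: 0.133
gripper_force: 30.0
```

arm_command(
  motion=[
    [0, 0.4, 0, 1.6, 0, -0.009, 0],
    [0, 0.4, 0, 1.6, 0, -0.009, 0],
    [0, 0.4, 0, 1.6, 0, -0.009, 0],
    [0, 0.4, 0, 1.6, 0, -0.009, 0],
    [0, 0.4, 0, 1.6, 0, -0.009, 0],
    [0, 0, 0, 0, 0, 0, 0],
    [0, 0, 0, 0, 0, 0, 0],
  ],
)

```text
time_s: 5.7
tcp_pos: [0.589, 0.0692, 0.1601]
ee_rot: [[-0.993, 0.086, -0.084], [0.086, 0.996, 0.007], [0.084, -0.0, -0.996]]
wrist_force: [0.8, 0.5, 3.1]
gripper_width: 0.134
gripper_force: 30.0
```

```bash
python3 - <<'E'
from h import *
s=save('side','d3');w=save('wrist','w3');sc=save('scene','s3')
a=cv2.resize(sc[195:255,235:305],(560,480),interpolation=2)[:,:,::-1]
b=cv2.resize(w[160:280,130:250],(480,480),interpolation=2)[:,:,::-1]
cv2.imwrite('pics/c3.png',cv2.resize(np.hstack([a,b]),None,fx=.76,fy=.76))
print(sense()['wrist_force'])
E
```

```text
[ 0.47018715 -0.66928844  2.77485205]
```

View pics/c3.png

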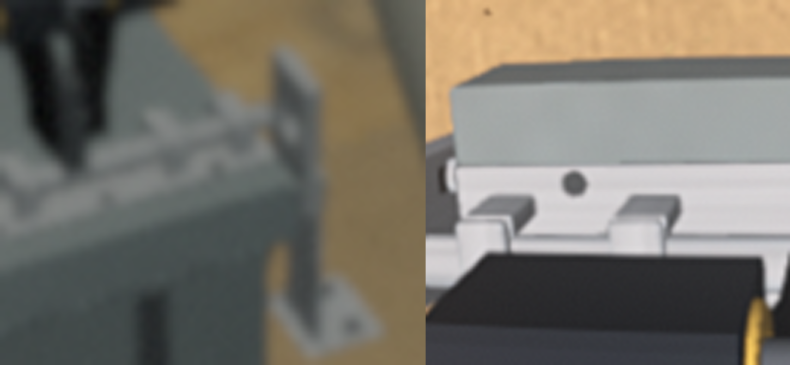

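Seal force matches about 7.4 mm of lowering. The scene crop shows the rod axis still about 5–7 mm above the hole. I'll lower another 4 mm and advance carefully.

arm_command(
  motion=[
    [0, 0.5, 0, 2, 0, -0.011, 0],
    [0, 0.5, 0, 2, 0, -0.011, 0],
    [0, 0, -1, 0, 0, 0, 0],
    [0, 0, -1, 0, 0, 0, 0],
    [0, 0, -1, 0, 0, 0, 0],
    [0, 0, -1, 0, 0, 0, 0],
    [0, 0, 0, 0, 0, 0, 0],
  ],
)

```text
time_s: 6.55
tcp_pos: [0.5874, 0.0654, 0.156]
ee_rot: [[-0.994, 0.086, -0.062], [0.086, 0.996, 0.006], [0.062, 0.0, -0.998]]
wrist_force: [0.5, 1.7, 4.8]
gripper_width: 0.135
gripper_force: 30.0
```

arm_command(
  motion=[
    [0, 0, -0.5, 0, 0, 0, 0],
    [0, 0, -0.5, 0, 0, 0, 0],
    [0, 0, 0, 0, 0, 0, 0],
  ],
)

```text
time_s: 6.85
tcp_pos: [0.5873, 0.0644, 0.156]
ee_rot: [[-0.994, 0.086, -0.062], [0.086, 0.996, 0.005], [0.062, 0.0, -0.998]]
wrist_force: [1.2, 2.3, 4.4]
gripper_width: 0.131
gripper_force: 30.0
```

arm_command(
  motion=[
    [0, 0, -0.5, 0, 0, 0, 0],
    [0, 0, -0.5, 0, 0, 0, 0],
    [0, 0, 0, 0, 0, 0, 0],
  ],
)

```text
time_s: 7.15
tcp_pos: [0.5872, 0.0634, 0.156]
ee_rot: [[-0.994, 0.086, -0.062], [0.086, 0.996, 0.005], [0.062, 0.0, -0.998]]
wrist_force: [1.1, 1.6, 4.2]
gripper_width: 0.133
gripper_force: 30.0
```

arm_command(
  motion=[
    [0, 0, -0.5, 0, 0, 0, 0],
    [0, 0, -0.5, 0, 0, 0, 0],
    [0, 0, 0, 0, 0, 0, 0],
  ],
)

```text
time_s: 7.45
tcp_pos: [0.5871, 0.0624, 0.156]
ee_rot: [[-0.994, 0.086, -0.062], [0.086, 0.996, 0.005], [0.062, 0.0, -0.998]]
wrist_force: [2.6, 2.6, 4.9]
gripper_width: 0.134
gripper_force: 30.0
```

arm_command(
  motion=[
    [0, 0, -0.5, 0, 0, 0, 0],
    [0, 0, 0, 0, 0, 0, 0],
  ],
)

```text
time_s: 7.65
tcp_pos: [0.587, 0.0619, 0.156]
ee_rot: [[-0.994, 0.086, -0.062], [0.086, 0.996, 0.005], [0.063, 0.0, -0.998]]
wrist_force: [2.2, 2.1, 4.8]
gripper_width: 0.132
gripper_force: 30.0
```

arm_command(
  motion=[
    [0, 0, -0.5, 0, 0, 0, 0],
    [0, 0, 0, 0, 0, 0, 0],
  ],
)

```text
time_s: 7.85
tcp_pos: [0.587, 0.0614, 0.156]
ee_rot: [[-0.994, 0.086, -0.062], [0.086, 0.996, 0.005], [0.062, 0.0, -0.998]]
wrist_force: [2.9, 2.3, 3.9]
gripper_width: 0.134
gripper_force: 30.0
```

arm_command(
  motion=[
    [0, -0.3, -0.5, 0, 0, 0, 0],
    [0, 0, 0, 0, 0, 0, 0],
  ],
)

```text
time_s: 8.05
tcp_pos: [0.587, 0.0608, 0.1559]
ee_rot: [[-0.994, 0.086, -0.063], [0.086, 0.996, 0.005], [0.063, -0.0, -0.998]]
wrist_force: [1.8, 1.9, 5.2]
gripper_width: 0.138
gripper_force: 30.0
```

arm_command(
  motion=[
    [0, 0, -0.5, 0, 0, 0, 0],
    [0, 0, 0, 0, 0, 0, 0],
  ],
)

```text
time_s: 8.25
tcp_pos: [0.587, 0.0606, 0.156]
ee_rot: [[-0.994, 0.086, -0.063], [0.086, 0.996, 0.006], [0.063, 0.0, -0.998]]
wrist_force: [0.9, 3.5, 4.6]
gripper_width: 0.134
gripper_force: 30.0
```

arm_command(
  motion=[
    [0, 0, -0.5, 0, 0, 0, 0],
    [0, 0, 0, 0, 0, 0, 0],
  ],
)

```text
time_s: 8.45
tcp_pos: [0.587, 0.0604, 0.1559]
ee_rot: [[-0.994, 0.086, -0.063], [0.086, 0.996, 0.006], [0.063, 0.001, -0.998]]
wrist_force: [1.2, 4.8, 5.1]
gripper_width: 0.138
gripper_force: 30.0
```

Contact with the plate: TCP y is 0.0604 and the force is rising gently, about 3 N per mm. With that light contact I'll feel downwards.

arm_command(
  motion=[
    [0, 0.25, 0, 1, 0, -0.0055, 0],
    [0, 0, 0, 0, 0, 0, 0],
  ],
)

```text
time_s: 8.65
tcp_pos: [0.5866, 0.0599, 0.155]
ee_rot: [[-0.995, 0.086, -0.057], [0.086, 0.996, 0.005], [0.057, -0.0, -0.998]]
wrist_force: [1.5, 3.0, 4.0]
gripper_width: 0.133
gripper_force: 30.0
```

arm_command(
  motion=[
    [0, 0.25, 0, 1, 0, -0.0055, 0],
    [0, 0, 0, 0, 0, 0, 0],
  ],
)

```text
time_s: 8.85
tcp_pos: [0.5863, 0.0596, 0.154]
ee_rot: [[-0.995, 0.086, -0.052], [0.086, 0.996, 0.004], [0.052, -0.001, -0.999]]
wrist_force: [1.3, 1.0, 5.5]
gripper_width: 0.135
gripper_force: 30.0
```

arm_command(
  motion=[
    [0, 0.25, 0, 1, 0, -0.0055, 0],
    [0, 0, 0, 0, 0, 0, 0],
  ],
)

```text
time_s: 9.05
tcp_pos: [0.586, 0.0596, 0.1531]
ee_rot: [[-0.995, 0.086, -0.046], [0.086, 0.996, 0.003], [0.046, -0.001, -0.999]]
wrist_force: [1.0, 2.4, 5.9]
gripper_width: 0.138
gripper_force: 30.0
```

The resistance vanished and the nose moved forward, so it has found the hole. I'll back up about 0.8 mm toward the middle of the play and advance gently.

arm_command(
  motion=[
    [0, -0.2, 0, -0.8, 0, 0.0044, 0],
    [0, 0, -0.5, 0, 0, 0, 0],
    [0, 0, -0.5, 0, 0, 0, 0],
    [0, 0, 0, 0, 0, 0, 0],
  ],
)

```text
time_s: 9.45
tcp_pos: [0.5862, 0.0586, 0.1539]
ee_rot: [[-0.995, 0.086, -0.051], [0.086, 0.996, 0.004], [0.051, -0.0, -0.999]]
wrist_force: [1.1, 1.5, 5.2]
gripper_width: 0.136
gripper_force: 30.0
```

arm_command(
  motion=[
    [0, 0, -0.5, 0, 0, 0, 0],
    [0, 0, -0.5, 0, 0, 0, 0],
    [0, 0, 0, 0, 0, 0, 0],
  ],
)

```text
time_s: 9.75
tcp_pos: [0.5861, 0.0576, 0.1539]
ee_rot: [[-0.995, 0.086, -0.051], [0.086, 0.996, 0.004], [0.051, -0.0, -0.999]]
wrist_force: [0.9, 2.4, 5.3]
gripper_width: 0.133
gripper_force: 30.0
```

arm_command(
  motion=[
    [0, -0.05, -1, 0, 0, 0, 0],
    [0, -0.05, -1, 0, 0, 0, 0],
    [0, -0.05, -1, 0, 0, 0, 0],
    [0, -0.05, -1, 0, 0, 0, 0],
    [0, -0.05, -1, 0, 0, 0, 0],
    [0, 0, 0, 0, 0, 0, 0],
  ],
)

```text
time_s: 10.35
tcp_pos: [0.5857, 0.0525, 0.1538]
ee_rot: [[-0.995, 0.086, -0.052], [0.086, 0.996, 0.004], [0.052, -0.001, -0.999]]
wrist_force: [1.0, 1.0, 5.6]
gripper_width: 0.132
gripper_force: 30.0
```

arm_command(
  motion=[
    [0, -0.05, -1, 0, 0, 0, 0],
    [0, -0.05, -1, 0, 0, 0, 0],
    [0, -0.05, -1, 0, 0, 0, 0],
    [0, -0.05, -1, 0, 0, 0, 0],
    [0, -0.05, -1, 0, 0, 0, 0],
    [0, 0, 0, 0, 0, 0, 0],
  ],
)

```text
time_s: 10.95
tcp_pos: [0.5854, 0.0475, 0.1538]
ee_rot: [[-0.995, 0.086, -0.052], [0.086, 0.996, 0.004], [0.052, -0.001, -0.999]]
wrist_force: [0.9, 1.7, 5.3]
gripper_width: 0.135
gripper_force: 30.0
```

arm_command(
  motion=[
    [0, -0.05, -1, 0, 0, 0, 0],
    [0, -0.05, -1, 0, 0, 0, 0],
    [0, -0.05, -1, 0, 0, 0, 0],
    [0, -0.05, -1, 0, 0, 0, 0],
    [0, -0.05, -1, 0, 0, 0, 0],
    [0, 0, 0, 0, 0, 0, 0],
  ],
)

```text
time_s: 11.55
tcp_pos: [0.585, 0.0424, 0.1538]
ee_rot: [[-0.995, 0.086, -0.052], [0.086, 0.996, 0.004], [0.053, -0.001, -0.999]]
wrist_force: [-0.3, 1.4, 4.8]
gripper_width: 0.139
gripper_force: 30.0
```

arm_command(
  motion=[
    [0, -0.02, -1, 0, 0, 0, 0],
    [0, -0.02, -1, 0, 0, 0, 0],
    [0, -0.02, -1, 0, 0, 0, 0],
    [0, -0.02, -1, 0, 0, 0, 0],
    [0, -0.02, -1, 0, 0, 0, 0],
    [0, -0.02, -0.5, 0, 0, 0, 0],
    [0, 0, 0, 0, 0, 0, 0],
  ],
)

```text
time_s: 12.25
tcp_pos: [0.5846, 0.037, 0.1538]
ee_rot: [[-0.995, 0.086, -0.053], [0.086, 0.996, 0.004], [0.053, -0.001, -0.999]]
wrist_force: [-0.4, 1.5, 5.3]
gripper_width: 0.135
gripper_force: 30.0
```

arm_command(
  motion=[
    [0, 0, -0.5, 0, 0, 0, 0],
    [0, 0, -0.5, 0, 0, 0, 0],
    [0, 0, 0, 0, 0, 0, 0],
  ],
)

```text
time_s: 12.55
tcp_pos: [0.5845, 0.0361, 0.1538]
ee_rot: [[-0.995, 0.086, -0.052], [0.086, 0.996, 0.004], [0.053, -0.001, -0.999]]
wrist_force: [0.0, 1.7, 6.4]
gripper_width: 0.131
gripper_force: 30.0
```

arm_command(
  motion=[
    [0, 0, -0.5, 0, 0, 0, 0],
    [0, 0, 0, 0, 0, 0, 0],
  ],
)

```text
time_s: 12.75
tcp_pos: [0.5845, 0.0361, 0.1538]
ee_rot: [[-0.995, 0.086, -0.052], [0.086, 0.996, 0.005], [0.052, 0.0, -0.999]]
wrist_force: [-0.2, 3.4, 6.0]
gripper_width: 0.136
gripper_force: 30.0
```

arm_command(
  motion=[
    [0, 0, -0.5, 0, 0, 0, 0],
    [0, 0, 0, 0, 0, 0, 0],
  ],
)

```text
time_s: 12.95
tcp_pos: [0.5845, 0.036, 0.1537]
ee_rot: [[-0.995, 0.086, -0.052], [0.086, 0.996, 0.005], [0.052, 0.001, -0.999]]
wrist_force: [-0.4, 4.7, 6.1]
gripper_width: 0.132
gripper_force: 30.0
```

The bolt is on its stop at 25 mm past contact, as expected. I'll seat it firmly, ease off, and let the lid rise onto the bolt before opening.

arm_command(
  motion=[
    [0, 0, -0.5, 0, 0, 0, 0],
    [0, 0, 0, 0, 0, 0, 0],
    [0, 0, 1.2, 0, 0, 0, 0],
    [0, -0.15, 0, -0.6, 0, 0.0033, 0],
    [0, 0, 0, 0, 0, 0, 0],
  ],
)

```text
time_s: 13.45
tcp_pos: [0.5847, 0.036, 0.1543]
ee_rot: [[-0.995, 0.086, -0.056], [0.086, 0.996, 0.004], [0.056, -0.0, -0.998]]
wrist_force: [-0.5, 3.0, 6.0]
gripper_width: 0.135
gripper_force: 30.0
```

arm_command(
  motion=[
    [0, -0.15, 0, -0.6, 0, 0.0033, 0],
    [0, 0, 0, 0, 0, 0, 0],
  ],
)

```text
time_s: 13.65
tcp_pos: [0.5848, 0.0361, 0.1547]
ee_rot: [[-0.995, 0.086, -0.059], [0.086, 0.996, 0.005], [0.06, -0.0, -0.998]]
wrist_force: [-1.0, 2.6, 5.6]
gripper_width: 0.134
gripper_force: 30.0
```

arm_command(
  motion=[
    [0, -0.15, 0, -0.6, 0, 0.0033, 0],
    [0, 0, 0, 0, 0, 0, 0],
  ],
)

```text
time_s: 13.85
tcp_pos: [0.5849, 0.036, 0.1549]
ee_rot: [[-0.994, 0.086, -0.063], [0.086, 0.996, 0.005], [0.063, -0.0, -0.998]]
wrist_force: [-1.8, 2.4, 3.3]
gripper_width: 0.136
gripper_force: 30.0
```

arm_command(
  motion=[
    [0, -0.15, 0, -0.6, 0, 0.0033, 0],
    [0, 0, 0, 0, 0, 0, 0],
  ],
)

```text
time_s: 14.05
tcp_pos: [0.5849, 0.0359, 0.1551]
ee_rot: [[-0.994, 0.087, -0.067], [0.086, 0.996, 0.005], [0.067, -0.0, -0.998]]
wrist_force: [-1.7, 2.0, 0.4]
gripper_width: 0.134
gripper_force: 30.0
```

The keeper is now holding the lid: the z force fell to about 0 with z stationary. I'll release.

arm_command(
  motion=[
    [20, 0, 0, 0, 0, 0, 0],
    [40, 0, 0, 0, 0, 0, 0],
    [40, 0, 0, 0, 0, 0, 0],
    [40, 0, 0, 0, 0, 0, 0],
    [40, 0, 0, -5, 0, 0, 0],
    [40, 0, 0, -15, 0, 0, 0],
    [40, 0, 0, -25, 0, 0, 0],
    [40, 0, 0, -30, 0, 0, 0],
  ],
)

```text
time_s: 14.85
tcp_pos: [0.5901, 0.0355, 0.2312]
ee_rot: [[-0.994, 0.086, -0.066], [0.086, 0.996, 0.005], [0.066, -0.001, -0.998]]
wrist_force: [0.2, 0.4, 0.3]
gripper_width: 0.458
gripper_force: 0.0
```

arm_command(
  motion=[
    [40, 0, 0, -30, 0, 0, 0],
    [40, 0, 0, -30, 0, 0, 0],
    [40, 0, 0, 0, 0, 0, 0],
  ],
)

```text
time_s: 15.15
tcp_pos: [0.5968, 0.0353, 0.2965]
ee_rot: [[-0.995, 0.086, -0.053], [0.086, 0.996, 0.007], [0.054, 0.002, -0.999]]
wrist_force: [-0.2, 0.1, 0.4]
gripper_width: 0.458
gripper_force: 0.0
```

```bash
python3 - <<'E'
from h import *
w=save('wrist','w4');sc=save('scene','s4')
a=cv2.resize(sc[185:255,225:305],(480,420),interpolation=2)[:,:,::-1]
b=cv2.resize(w[150:270,140:320],(630,420),interpolation=2)[:,:,::-1]
cv2.imwrite('pics/c4.png',cv2.resize(np.hstack([a,b]),None,fx=.72,fy=.72))
print(sense()['wrist_force'])
E
```

```text
[-0.02294353 -0.60537041 -1.72951172]
```

View pics/c4.png

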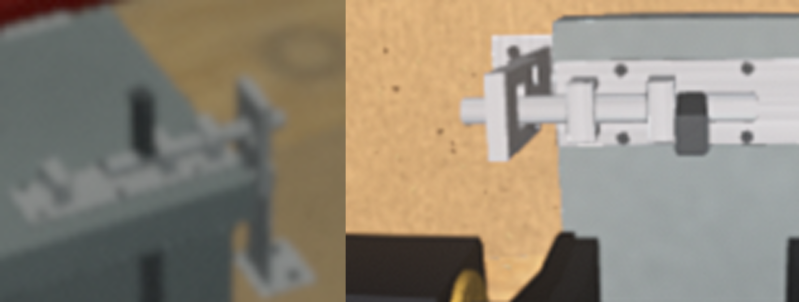

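Both views show the rod through the keeper plate and standing well beyond it, with the knob slid up to the strap and the lid held down.

```bash
python3 -c "
from station import *
print(finish_job())"
```

```text
the job is handed in; nothing more can be done
None
```

The lid is pressed down and the bolt is through the keeper's hole and against its home stop. It holds the lid with the gripper clear, and the job was handed in after about 15 s of robot time.

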